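# Eject a used pipette tip into the waste tub

### The arm

A 6-joint arm with a two-finger parallel gripper is mounted at the origin on the work surface. World frame = base frame: x ahead of the robot, y to its left, z up, the work surface at z = 0. Lengths are in m, angles in rad, forces in N, time in s.
With the tool pointing down it reaches from about 0.25 to 0.8 m from the base axis. Payload 3.9 kg.
Tool frame: the origin (TCP) lies midway between the tips of the shut fingers; the grasp point (between the pads) lies 19 mm behind it (manip.grip_depth is the distance from the TCP to the grasp point, in m); y points along the fingers, x is the direction in which the jaws open and shut, and the axes are right-handed (so a half turn about y gives the same grasp; the last joint's range is limited). The gripper opens to 85 mm and grips with 20 to 120 N. Pads are 22 mm wide; open, the fingers measure 114 mm over their backs; the gripper's body (76 mm by 85 mm) begins 54 mm behind the grasp point. The pads swing forward as they close: fully open they stand 13 mm farther back than shut.
Start: joints at [-1.177, 0.26, -0.138, 1.173, 0, 1.571], TCP at [0.201, -0.485, 0.198] pointing down, gripper open.
Joint ranges: [-2.78, 2.78], [-0.83, 1.72], [-1.28, 1.37], [-1.9, 2.12], [-1.57, 1.48], [-3.14, 3.14]. Speed limits (rad/s): [2.57, 2.57, 3.14, 3.14, 3.14, 3.14].

### API

Orientations are given as a 3x3 rotation matrix whose columns are the frame's x, y, z axes.
In Python, from bench import monitor, viewer, manip gives the robot as it stands.
- The arm moves only by the tool send_rows, never from a script. Its argument "series" is text: rows parted by semicolons, each of 6 numbers parted by spaces: the shift along the world's x, y, z scaled (see below), then the turn, a rotation vector about the world's x, y, z scaled (see below). In form: x y z ax ay az; .... A call has 1 to 20 rows; each row is the pose to reach, as a shift and turn from the pose commanded when the call began; what a row does not reach only later rows make up. The controller multiplies each number of a shift by 600 mm and each number of a turn by pi/2 rad. A row lasts 1/8 s, in which the tool goes at most 62.5 mm and 10.7 degrees, less where a joint would pass 70% of its speed; a pose out of reach is approached as far as the arm can. A call with a number of a shift or a turn outside -1 to 1 is refused whole. A call with a gripper value outside its range is refused whole. "hand" is the opening, from -1 (shut) to 1 (fully open), set as the call begins (left out, the last holds). The fingers move at their own pace and stop on an object; "force" is the grip in N (left out, the last holds). Time passes only in rows, so rows that repeat a pose let the fingers close. It gives the time, the measured TCP pose, the force and the opening at its end, in the units of the state.
- monitor.observe(): the state, without advancing time (a new reading comes with each control period).
- viewer.camera(name): name is "scene" or "top" or "wrist"; returns the picture (480x640x3 uint8, red, green, blue); there is no depth.
- viewer.camera_model(name): a dict with "fx", "fy", "cx", "cy" (pixels), "k1" (the pictures are not rectified: a ray, as slopes to the right and down, at radius r is drawn at 1 + k1 r^2 times it, then the intrinsics apply), "view" (4x4, takes a point from world to camera coordinates). Camera axes: x right, y down, z forward; pixel columns grow to the right and rows downward; lengths in m; the calibration is good to about 2 mm. A picture is of the moment at which its call begins: read the wrist's pose just before it. camera_model takes no time and is no camera call; for the wrist camera it gives the pose at the moment of the call.
- manip.finish_job(): hands the job in, once; it reports no verdict.
The state is a dict: "time": time; "joint_pos": joint angles; "joint_velocities": joint speeds; "joint_torque": joint torques, N m; "position": TCP position; "tcp_rot": TCP orientation; "ft_force": force on the tool from outside, world axes, zero at the start; "wrist_torque": the same for the moment, N m; "finger_gap": finger opening in m.
Only numpy, scipy, OpenCV 4.12 (cv2) and the standard library are available. Lean on these libraries where they do the work, as an engineer would, in place of code of your own. Each camera call takes 0.05 s, during which the arm holds its last target. There are 200 camera calls.

### The job

A used blue tip hangs in the jaws of the slanted pipette. Push the red waste tub over so that it stands on the bench under the tip; then press the pipette's yellow plunger head down along its axis, past the soft first stop and all the way to its hard second stop, so that the tip drops into the tub, and let the head spring back up. Press with feeling (never lean more than about 4 kg on it), keep off the contaminated tip, and leave everything else on the bench where it is.

Things in the scene. Friction and masses are not known exactly. Their poses are not given: they have to be found in the camera images.
- stand: Fixed bench stand holding a white pipette, barrel 33 to 43 mm thick. Origin: on the bench under the grey foot (x -70 to 30 mm, y +-65 mm, 18 mm high); z up. The pipette's axis lies in the plane y = 0, slanting 25 degrees: tip end down and to the stand's +x, plunger end up and to its -x (about towards the robot). Direction up along the axis: (-0.423, 0, 0.906) in the stand's frame.
- barrel_top (a point): Fixed point on the axis, on the barrel's upper end face, 260 mm above the bench. From it a thin stem rises to the yellow plunger head: flat disc, 28 mm in diameter, 10 mm thick, square to the axis. When up, its top face is 34 to 48 mm from this point along the axis, set by the volume dial, which differs each time and is not told: feel for it.
- ejector (a joint): Plunger travel beyond its first stop: 0 to 0.006 m (second stop). Pressed along the axis, the head gives 10 mm softly (1.5 to 4.5 N), meets the first stop, where nothing moves below 8 N, then gives 6 mm more on a stiff spring (8 to 12 N) to the hard second stop. The jaws free the tip only in about the last 2 mm. Released, it springs back. Over 40 N on the pipette or stand is too much.
- jaws (a point): Fixed point on the axis where two steel jaws hold the tip by its collar, 110 mm above the bench; jaws and cover reach 29 mm to each side (y). A 20 mm column rises at x = -10 mm of the stand to 150 mm, and a bar goes from it to the barrel.
- drop (a point): Fixed point of the stand, on the bench (z = 0), straight below the middle of the hanging tip: where the middle of the tub should be.
- tip_mid (a point): Middle of the loose blue tip, 60 mm long, 4 mm wide at its lower end, 17 mm at the collar on top, 12 g; its z axis runs along it towards the collar. While it hangs its lower end is 65 mm above the bench. Not to be touched by the robot.
- tub: Open red plastic waste tub, loose, about 0.2 kg, 110 (x) x 120 (y) x 45 mm high, walls 4 mm. Origin: centre of its underside. It starts to the left or to the right of the pipette's tip.
- tip_box: Green box of clean tips, loose, 100 x 110 x 64 mm, on the other side of the pipette's tip. Origin: centre of its underside. To be left alone.
- tube_rack: Orange rack of small tubes, 70 x 140 x 58 mm, loose; origin: centre of its underside. To be left alone.
- reader: Silver pocket instrument, 35 x 110 x 26 mm, loose; origin: centre of its underside. To be left alone.
- beaker: Glass beaker, 70 mm in diameter, 90 mm high, loose; origin: centre of its underside. To be left alone.
- carton: Black carton, 70 x 120 x 45 mm, loose; origin: centre of its underside. To be left alone.
- marker: White marker pen with a blue cap, 125 mm long, 15 mm thick, loose; origin: its underside, middle. To be left alone.
- buffer: White bottle with a blue cap, 60 mm in diameter, 140 mm high, loose; origin: centre of its underside. To be left alone.
- tip: Origin at the lower end of the loose blue tip, 60 mm long, 4 mm wide at its lower end, 17 mm at the collar on top, 12 g; its z axis runs along it towards the collar. While it hangs its lower end is 65 mm above the bench. Not to be touched by the robot.
Not all that is in view belongs to the job. There is more than one size of the tub; the job needs the largest.

How it is judged:
By the outcome, as a careful person would: the job done as asked, in the order asked, and still so for the second after the job is handed in, with the robot touching nothing.
It also fails if it takes over 53 s, if anything falls off the work surface, if the arm or the gripper's body presses on something with over 40 N, if the wrist force passes 120 N, or if a joint passes its speed limit or range.

## Working session

There is one attempt and no reset: what is moved stays moved. The work goes in short steps, Python scripts to look and compute and a tool call to move; the robot and the scene stay as the last step left them, time stands still between calls to the robot, and variables do not carry over. Pictures are saved under pics/ and viewed, about 8 in all and at most 12, crops included, and the job is handed in when it is done.

Besides the shell and the picture viewer there is one more tool, called after ">>>" by a JSON object that holds its "name" and its "arguments", one argument or row to a line. send_rows: Moves the arm, as the interface text tells. Shifts and turns lie within -1 to 1; 1 stands for 600 mm of shift or pi/2 rad of turn. Its arguments: {"type":"object","properties":{"series":{"type":"string"},"hand":{"type":"number"},"force":{"type":"number"}},"required":["series"]}

```bash
mkdir -p pics; ls
python3 - <<'E'
from bench import monitor, viewer, manip
import cv2,numpy as np
for n in("scene","top"):
    im=viewer.camera(n); cv2.imwrite(f"pics/{n}1.png",im[:,:,::-1])
    m=viewer.camera_model(n); print(n,{k:(np.round(v,4).tolist()) for k,v in m.items()})
s=monitor.observe(); print(s)
E
```

```text
pics
scene {'fx': 440.2408, 'fy': 440.2408, 'cx': 318.3753, 'cy': 239.8357, 'k1': 0.035, 'view': [[-0.7716, 0.6361, -0.0005, 0.4891], [0.4291, 0.5199, -0.7387, -0.112], [-0.4696, -0.5702, -0.6741, 1.4579], [0.0, 0.0, 0.0, 1.0]]}
top {'fx': 501.846, 'fy': 501.846, 'cx': 318.3886, 'cy': 242.6406, 'k1': 0.0023, 'view': [[0.0409, -0.9991, -0.006, -0.0248], [-0.9763, -0.0387, -0.2129, 0.6457], [0.2125, 0.0146, -0.977, 1.2874], [0.0, 0.0, 0.0, 1.0]]}
{'time': 0.1, 'joint_pos': array([-1.17701623e+00,  2.60578985e-01, -1.39236103e-01,  1.17271412e+00,
        1.56272605e-05,  1.57079951e+00]), 'joint_velocities': array([-2.01489071e-04, -7.25909675e-04,  3.16087766e-03,  2.75396814e-06,
        7.16218105e-04,  6.93565140e-04]), 'joint_torque': array([-1.10470953e-04, -4.06508517e+01,  2.54527134e+01,  1.00712417e-02,
       -2.33250057e-05, -2.16499203e-06]), 'position': array([ 0.20117922, -0.48419402,  0.19697033]), 'tcp_rot': array([[ 3.83678426e-01, -6.50443254e-04,  9.23466536e-01],
       [-9.23465139e-01,  1.60624981e-03,  3.83678977e-01],
       [-1.73287935e-03, -9.99998498e-01,  1.56217275e-05]]), 'ft_force': array([ 0.8244379 , -0.26537895,  0.98717427]), 'wrist_torque': array([-0.01054341, -0.02229142,  0.05511955]), 'finger_gap': 0.08558059885725028}
```

View pics/scene1.png

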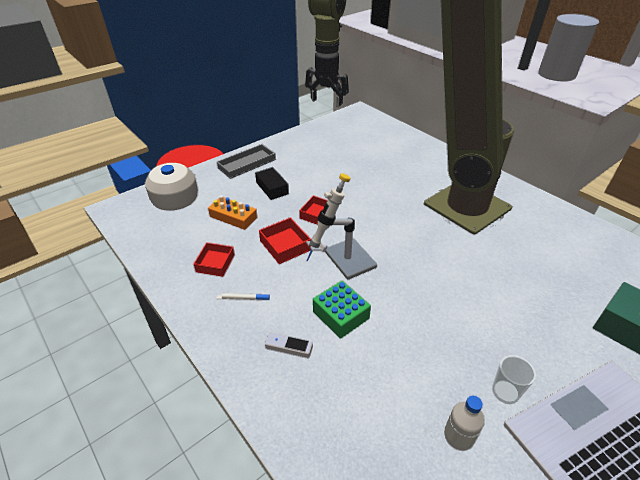

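View pics/top1.png

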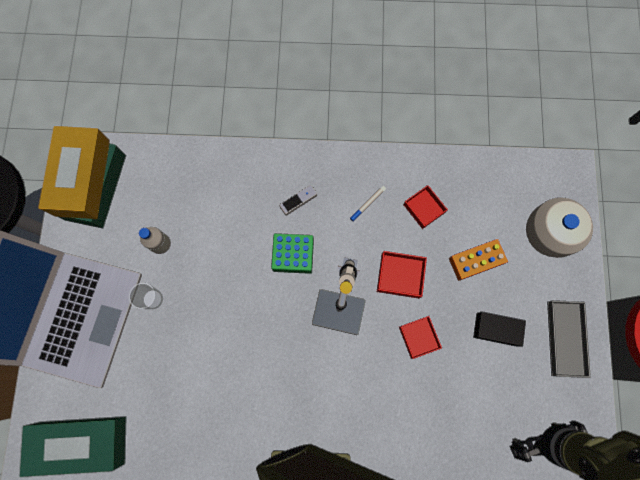

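The scene shows three red tubs. The largest sits beside the stand at top-camera pixel (401,274), with the stand's foot at about (339,312). The green tip box is on the other side at (293,253). I'll enlarge both views to measure.

Run:
```python
import cv2
a=cv2.imread("pics/top1.png")[225:345,290:450]; cv2.imwrite("pics/topc.png",cv2.resize(a,None,fx=5,fy=5,interpolation=cv2.INTER_CUBIC))
b=cv2.imread("pics/scene1.png")[165:285,250:390]; cv2.imwrite("pics/scc.png",cv2.resize(b,None,fx=5,fy=5,interpolation=cv2.INTER_CUBIC))
```

```text
(no output)
```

View pics/topc.png

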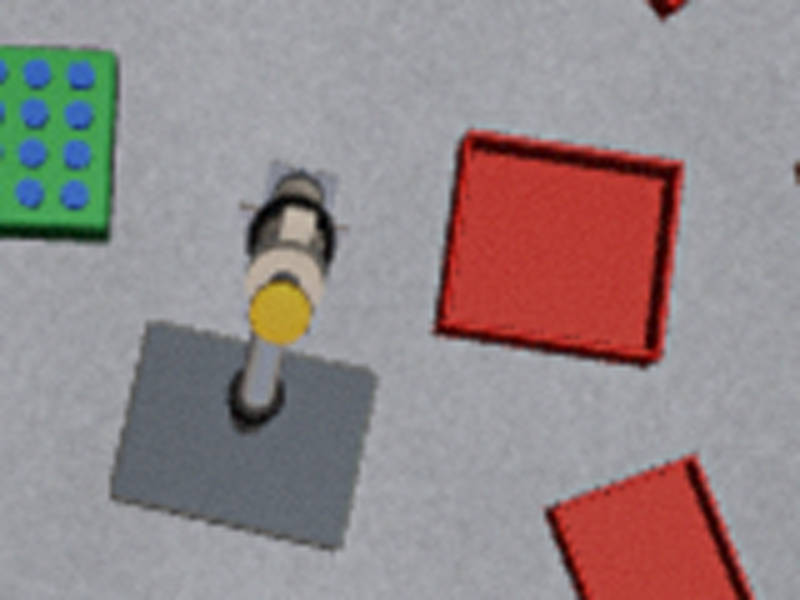

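View pics/scc.png

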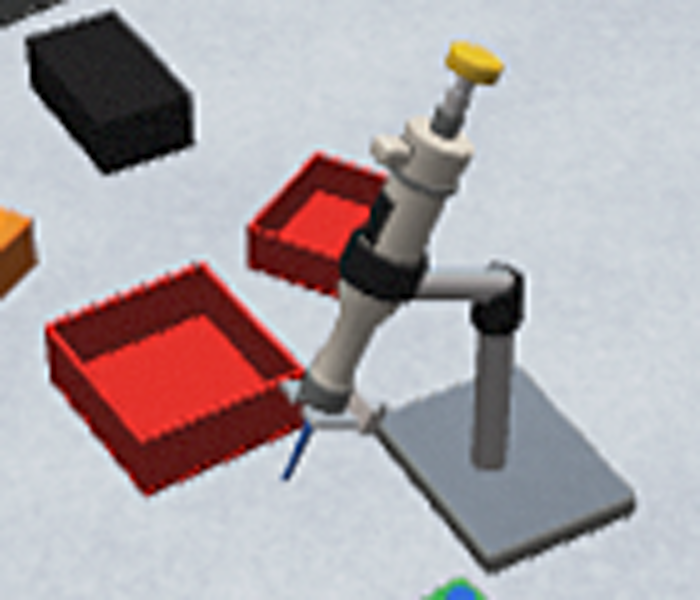

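Readings, given as crop pixels:
- **Foot's top corners (top view):** (148,322), (376,374), (340,549), (111,497).
- **Tub rim (top view):** (465,131), (683,163), (657,364), (436,332).
- **Plunger head:** (280,312) in the top view and (476,60) in the scene view.
- **Tip's lower end (scene view):** (285,478).

```bash
cat > h.py <<'E'
import numpy as np
from bench import monitor, viewer, manip
from scipy.optimize import least_squares
np.set_printoptions(precision=4,suppress=True)
def proj(m,P):
    P=np.atleast_2d(P); V=np.array(m['view']); c=P@V[:3,:3].T+V[:3,3]; s=c[:,:2]/c[:,2:]
    s=s*(1+m['k1']*(s**2).sum(1,keepdims=True)); return s*[m['fx'],m['fy']]+[m['cx'],m['cy']]
def onplane(m,uv,z):
    return np.array([least_squares(lambda p:(proj(m,[p[0],p[1],z])[0]-q),[.4,0]).x for q in np.atleast_2d(uv)])
def rz(a): return np.array([[np.cos(a),-np.sin(a)],[np.sin(a),np.cos(a)]])
def rect(m,uv,z,loc):
    f=lambda q:(proj(m,np.c_[loc@rz(q[2]).T+q[:2],np.full(len(loc),z)])-uv).ravel()
    p0=onplane(m,uv,z).mean(0); r=least_squares(f,[*p0,0]); return r.x,np.abs(r.fun).max()
E
cat > m1.py <<'E'
from h import *
T=viewer.camera_model("top");S=viewer.camera_model("scene")
ct=lambda a:np.array(a)/5.+[290,225]-.4
cs=lambda a:np.array(a)/5.+[250,165]-.4
st,e=rect(T,ct([(148,322),(376,374),(340,549),(111,497)]),.018,np.array([(.03,.065),(.03,-.065),(-.07,-.065),(-.07,.065)]))
print("stand",st,e)
print("stand scene check",(proj(S,np.c_[np.array([(.03,.065),(.03,-.065),(-.07,-.065),(-.07,.065)])@rz(st[2]).T+st[:2],[.018]*4])-[250,165]+.4)*5)
tb,e=rect(T,ct([(465,131),(683,163),(657,364),(436,332)]),.045,np.array([(.055,.06),(.055,-.06),(-.055,-.06),(-.055,.06)]))
print("tub",tb,e)
def axis(q,z): # point on axis at height z, stand x of axis at z=.26 is q0
    x=q[0]+(.26-z)*np.tan(np.radians(25)); return np.r_[rz(st[2])@[x,q[1]]+st[:2],z]
# q: x at barrel top, y offs, head top dist
def res(q):
    h=axis(q,.26+.906*(q[2]))  # top face centre
    lo=axis(q,.065)
    return np.r_[proj(T,h)[0]-ct((280,312)),proj(S,h)[0]-cs((476,54)),proj(S,lo)[0]-cs((285,478))]
r=least_squares(res,[-.0,0,.04]); print(r.x,r.fun)
q=r.x
for n,z in(("btop",.26),("head",.26+.906*q[2]),("jaws",.11),("tipmid",.065+.0272),("lo",.065)): print(n,axis(q,z))
lo=onplane(S,cs((285,478)),.065); print("lo by scene",lo, rz(st[2]).T@(lo[0]-st[:2]))
gb,e=rect(T,ct([(118,52),(108,240)]),.064,np.array([(.05,-.055),(-.05,-.055)])); print("box",gb,e)
print("marker", onplane(T,[(352,219),(384,188)],.01), "smalltubs",onplane(T,ct([(546,508),(696,456),(664,18)]),.045))
E
python3 m1.py
```

```text
stand [ 0.4871 -0.0637 -0.1793] 0.7864646445494827
stand scene check [[487.4597 557.2584]
 [369.2434 414.3622]
 [514.0562 358.3908]
 [638.7645 493.3506]]
tub [ 0.5736 -0.2277 -0.1167] 0.552375702839413
[ 0.0297 -0.      0.0447] [-0.0712  0.5587 -0.1508  0.1437 -0.3961  0.4181]
btop [ 0.5163 -0.0691  0.26  ]
head [ 0.4978 -0.0657  0.3005]
jaws [ 0.5852 -0.0815  0.11  ]
tipmid [ 0.5933 -0.083   0.0922]
lo [ 0.6058 -0.0853  0.065 ]
lo by scene [[ 0.604  -0.0858]] [ 0.1189 -0.0009]
box [ 0.6167  0.0718 -0.0088] 0.6653435195269992
marker [[ 0.7319 -0.0909]
 [ 0.8282 -0.1808]] smalltubs [[ 0.4332 -0.221 ]
 [ 0.4638 -0.3006]
 [ 0.7038 -0.2843]]
```

Both views agree: the foot's corners re-project to within about a pixel. The tub needs to move about 146 mm, nearly along its own y axis. Next I'll check how much room the rack leaves behind the tub and work out the move.

Run:
```python
from h import *
T=viewer.camera_model("top")
print("rack L corners",onplane(T,[(450,256),(458,279)],.058))
tub=np.array([.5736,-.2277]);drop=np.array([.5933,-.083]);yw=-.1167
u=rz(yw)@[0,1]; c=tub-u*.060
s=monitor.observe();p=s['position']
pre=np.r_[c-u*.023,.2]; end=drop-u*.071
print("pre",pre,"end",end,"push vec",(end-pre[:2])/.6)
print("shift to pre",(pre-p)/.6, "turn z",(yw-np.arctan2(s['tcp_rot'][1,0],s['tcp_rot'][0,0]))/(np.pi/2))
```

```text
rack L corners [[ 0.6258 -0.3561]
 [ 0.5639 -0.3765]]
pre [ 0.5639 -0.3101  0.2   ] end [ 0.585  -0.1535] push vec [0.0352 0.261 ]
shift to pre [0.6046 0.2901 0.005 ] turn z 0.675020299910779
```

>>> {"name": "send_rows", "arguments": {
  "series": "0.605 0.29 0 0 0 0.675; 0.605 0.29 0 0 0 0.675; 0.605 0.29 0 0 0 0.675; 0.605 0.29 0 0 0 0.675; 0.605 0.29 0 0 0 0.675; 0.605 0.29 0 0 0 0.675; 0.605 0.29 0 0 0 0.675; 0.605 0.29 0 0 0 0.675; 0.605 0.29 0 0 0 0.675; 0.605 0.29 0 0 0 0.675; 0.605 0.29 0 0 0 0.675; 0.605 0.29 0 0 0 0.675",
  "hand": 0.2,
  "force": 30
}}

```text
time: 1.6
position: [0.5639, -0.3113, 0.198]
tcp_rot: [[0.993, 0.0, 0.117], [-0.117, -0.0, 0.993], [0.0, -1.0, -0.0]]
ft_force: [-0.2, -0.2, -0.2]
finger_gap: 0.0516
```

>>> {"name": "send_rows", "arguments": {
  "series": "0 0 -0.08 0 0 0; 0 0 -0.16 0 0 0; 0 0 -0.22 0 0 0; 0 0 -0.25 0 0 0; 0 0 -0.27 0 0 0; 0 0 -0.285 0 0 0; 0 0 -0.3 0 0 0; 0 0 -0.3 0 0 0"
}}

```text
time: 2.6
position: [0.5642, -0.3107, 0.0174]
tcp_rot: [[0.993, -0.001, 0.116], [-0.116, 0.0, 0.993], [-0.001, -1.0, 0.0]]
ft_force: [0.2, 0.2, 0.2]
finger_gap: 0.0511
```

Run:
```python
from h import *
import cv2
s=monitor.observe(); print(s['position'],s['ft_force'])
a=viewer.camera("scene")[120:300,180:400,::-1]; b=viewer.camera("wrist")[:,:,::-1]
cv2.imwrite("pics/p5.png",np.vstack([cv2.resize(a,(366,300)),cv2.resize(b,(366,274))]))
```

```text
[ 0.5642 -0.3107  0.0174] [0.2239 0.2195 0.223 ]
```

View pics/p5.png

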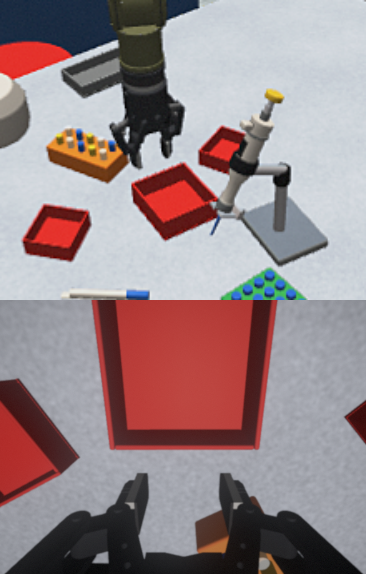

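The picture shows the open fingers low behind the tub, centred on its wall and square to it, with both the rack and the small tub clear. I'll push now, tilting the gripper away from the pipette on the way.

>>> {"name": "send_rows", "arguments": {
  "series": "0.0015 0.012 0 0 0 0; 0.003 0.023 0 0 0 0; 0.0045 0.034 0 0 0 0; 0.006 0.046 0 0 0 0; 0.008 0.058 0 0 0 0; 0.0095 0.07 0 0 0 0; 0.011 0.082 0 0.02 -0.002 0; 0.0125 0.094 0 0.05 -0.006 0; 0.014 0.106 0 0.08 -0.009 0; 0.0155 0.118 0 0.11 -0.013 0; 0.017 0.13 0 0.14 -0.016 0; 0.019 0.142 0 0.17 -0.02 0; 0.0205 0.154 0 0.2 -0.023 0; 0.022 0.166 0 0.23 -0.027 0; 0.0235 0.178 0 0.26 -0.03 0; 0.025 0.19 0 0.29 -0.034 0; 0.0265 0.202 0 0.31 -0.036 0; 0.028 0.214 0 0.31 -0.036 0; 0.0295 0.224 0 0.31 -0.036 0; 0.031 0.232 0 0.31 -0.036 0"
}}

```text
time: 5.2
position: [0.5832, -0.1708, 0.018]
tcp_rot: [[0.993, 0.054, 0.102], [-0.116, 0.467, 0.876], [-0.0, -0.882, 0.471]]
ft_force: [0.2, 0.6, 0.0]
finger_gap: 0.0513
```

Run:
```python
from h import *
import cv2
s=monitor.observe(); print(s['position'],s['ft_force'])
a=viewer.camera("scene")[165:285,250:390,::-1]; b=viewer.camera("top")[225:345,290:450,::-1]
cv2.imwrite("pics/s6.png",a);cv2.imwrite("pics/t6.png",b)
cv2.imwrite("pics/p6.png",np.hstack([cv2.resize(a,(385,330),interpolation=2),cv2.resize(b,(400,330),interpolation=2)]))
```

```text
[ 0.5832 -0.1708  0.018 ] [0.1772 0.6379 0.0116]
```

View pics/p6.png

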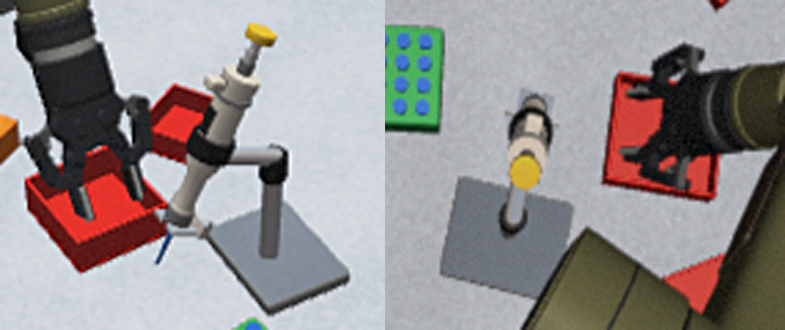

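That's a surprise: the tub hasn't moved and the fingers appear over or inside it. I'll check the reported TCP against the pictures before doing anything else.

Run:
```python
from h import *
import cv2
s=monitor.observe(); R=s['tcp_rot'];p=s['position'];print(s['time'],p,s['ft_force'],s['joint_pos'])
out=[]
for n,(x0,y0),(w,h) in(("scene",(230,160),(160,130)),("top",(340,215),(120,97))):
    m=viewer.camera_model(n); im=viewer.camera(n)[:,:,::-1]
    k=4 if n=="scene" else 5.33
    a=cv2.resize(im[y0:y0+h,x0:x0+w],(395,int(395*h/w)),interpolation=2); k=395/w
    for d,c in((-.026,(0,255,0)),(.026,(255,0,0))):
        q=(proj(m,p+R[:,0]*d)[0]-[x0,y0]+.5)*k; print(n,q); cv2.circle(a,tuple(int(v) for v in q),4,c,1)
    tub=np.array([.5736,-.2277]);lo=np.array([(.055,.06),(.055,-.06),(-.055,-.06),(-.055,.06)])
    q=(proj(m,np.c_[lo@rz(-.1167).T+tub,[.045]*4])-[x0,y0]+.5)*k
    cv2.polylines(a,[q.astype(int)],True,(255,255,0),1)
    out.append(a[:318])
h=min(o.shape[0] for o in out)
cv2.imwrite("pics/p7.png",np.hstack([o[:h] for o in out]))
```

```text
5.3 [ 0.5832 -0.1707  0.0181] [ 0.1131  0.1051 -1.2021] [-0.5375  0.6755 -0.055   1.0556  0.4438  1.0999]
scene [179.0059 220.9442]
scene [140.6201 237.7797]
top [127.7444 216.8946]
top [135.7789 156.5514]
```

View pics/p7.png

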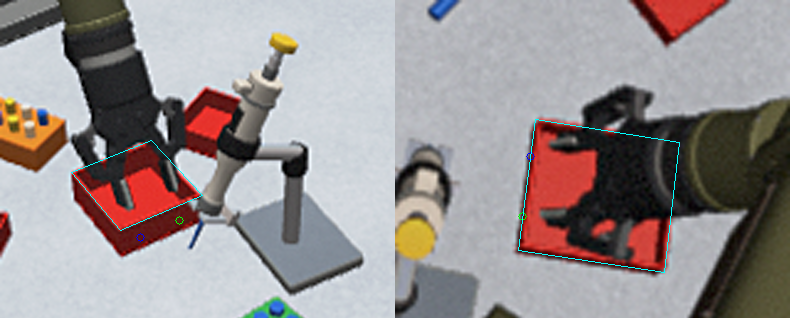

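Run:
```python
from h import *
T=viewer.camera_model("top");S=viewer.camera_model("scene");s=monitor.observe();R=s['tcp_rot'];p=s['position']
ks=395/160;kt=395/120
for a,b in(((126,207),(155,143)),((178,191),(149,216))):
    ua=np.array(a)/ks+[230,160]-.5;ub=np.array(b)/kt+[340,215]-.5
    r=least_squares(lambda P:np.r_[proj(S,P)[0]-ua,proj(T,P)[0]-ub],p)
    print(r.x,"tool frame",R.T@(r.x-p),"res",r.fun)
```

```text
[ 0.6149 -0.1861  0.0605] tool frame [ 0.0332 -0.0427  0.0103] res [ 0.8533  0.1967  0.6059 -0.5885]
[ 0.5518 -0.1793  0.055 ] tool frame [-0.0303 -0.0381  0.0072] res [-0.8919 -0.1925 -0.6272  0.5793]
```

The fingertips triangulate to about 40 mm behind the reported TCP, at z≈0.055–0.06. That is above the tub's rim, so they passed over it without touching. I'll rise, shut the fingers and measure this offset, since the press will use shut fingers too.

>>> {"name": "send_rows", "arguments": {
  "series": "0 0 0.04 0 0 0; 0 -0.03 0.1 0 0 0; -0.02 -0.08 0.2 0 0 0; -0.02 -0.1 0.25 0 0 0; -0.02 -0.1 0.25 0 0 0; -0.02 -0.1 0.25 0 0 0; -0.02 -0.1 0.25 0 0 0; -0.02 -0.1 0.25 0 0 0; -0.02 -0.1 0.25 0 0 0",
  "hand": -1
}}

```text
time: 6.52
position: [0.5708, -0.2311, 0.1671]
tcp_rot: [[0.993, 0.053, 0.103], [-0.116, 0.468, 0.876], [-0.002, -0.882, 0.471]]
ft_force: [0.5, -0.3, 0.6]
finger_gap: -0.0001
```

Run:
```python
from h import *
import cv2
s=monitor.observe(); R=s['tcp_rot'];p=s['position'];print(s['time'],p,s['finger_gap'])
out=[]
for n in("scene","top"):
    m=viewer.camera_model(n); im=viewer.camera(n)[:,:,::-1]
    c=proj(m,p)[0]; x0,y0=int(c[0])-45,int(c[1])-60; print(n,c,x0,y0)
    a=cv2.resize(im[y0:y0+100,x0:x0+100],(398,398),interpolation=2)
    q=(c-[x0,y0]+.5)*3.98; cv2.circle(a,tuple(int(v) for v in q),4,(0,255,0),1); out.append(a)
cv2.imwrite("pics/p8.png",np.hstack(out))
```

```text
6.525 [ 0.5708 -0.2311  0.1671] -5.385462735497297e-05
scene [282.5455 199.5307] 237 139
top [410.7016 267.6334] 365 207
```

View pics/p8.png

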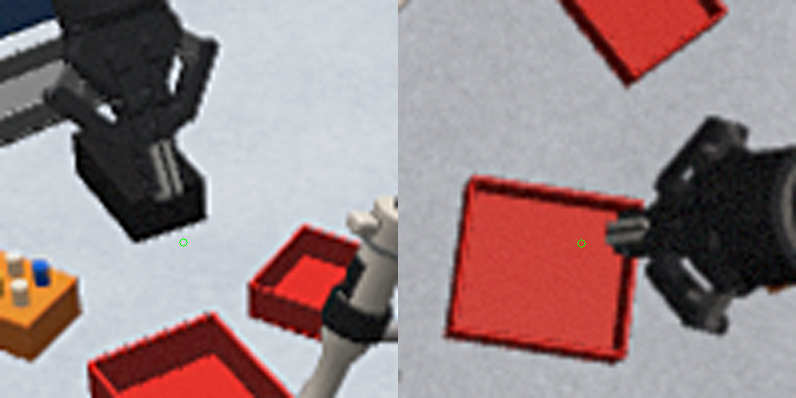

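Shut, the finger ends are at about (173,197) in the scene crop and (210,235) in the top crop. The projected TCP (green ring) lies well ahead of both.

Run:
```python
from h import *
T=viewer.camera_model("top");S=viewer.camera_model("scene");s=monitor.observe();R=s['tcp_rot'];p=s['position']
for a,b in(((173,197),(210,234)),((173,197),(210,240)),((173,197),(210,228))):
    ua=np.array(a)/3.98+[237,139]-.5;ub=np.array(b)/3.98+[365,207]-.5
    r=least_squares(lambda P:np.r_[proj(S,P)[0]-ua,proj(T,P)[0]-ub],p)
    print(r.x,"tool frame",R.T@(r.x-p),"res",r.fun)
W=viewer.camera_model("wrist");V=np.array(W['view']);C=-V[:3,:3].T@V[:3,3];print("wrist cam in tool",R.T@(C-p),"fwd",R.T@V[2,:3])
```

```text
[ 0.5709 -0.2407  0.2007] tool frame [ 0.001  -0.0337  0.0075] res [-0.2407 -0.0582 -0.1552  0.1572]
[ 0.5685 -0.2419  0.1985] tool frame [-0.0013 -0.0325  0.0052] res [ 0.2772  0.067   0.1786 -0.1807]
[ 0.5733 -0.2395  0.2029] tool frame [ 0.0033 -0.035   0.0098] res [-0.7586 -0.1839 -0.4895  0.4968]
wrist cam in tool [-0.0003 -0.1758  0.0844] fwd [ 0.      0.9451 -0.3268]
```

Run:
```python
from h import *
s=monitor.observe();W=viewer.camera_model("wrist");V=np.array(W['view']);R=s['tcp_rot'];p=s['position']
X=np.eye(4);X[:3,:3]=R;X[:3,3]=p; VT=V@X   # cam from tool
R5=np.array([[0.993,-.001,.116],[-.116,0,.993],[-.001,-1,0]]);p5=np.array([.5642,-.3107,.0174])
Y=np.eye(4);Y[:3,:3]=R5;Y[:3,3]=p5; W=dict(W);W['view']=VT@np.linalg.inv(Y)
loc=np.array([(-.055,-.06),(.055,-.06)])@rz(-.1167).T+[.5736,-.2277]
print("tub near corners pred",proj(W,np.c_[loc,[.045]*2]),"seen (192,257),(458,257)")
for L in(0,.033): print("tips pred",L,[proj(W,p5+R5@[d,-L,0])[0] for d in(-.0256,.0256)],"seen (245,306),(390,306)")
```

```text
tub near corners pred [[188.4478 261.0581]
 [453.3591 261.5807]] seen (192,257),(458,257)
tips pred 0 [array([270.7318, 283.651 ]), array([372.3621, 283.7747])] seen (245,306),(390,306)
tips pred 0.033 [array([261.019 , 317.7042]), array([382.2214, 317.8524])] seen (245,306),(390,306)
```

The wrist camera's view of the tub agrees with the kinematics. So the real finger ends simply sit about 33 mm (shut) to 39 mm (half open) behind the reported TCP, along the tool axis. I'll allow for that and go back behind the tub, lower this time.

>>> {"name": "send_rows", "arguments": {
  "series": "-0.006 -0.06 0 -0.1 0.012 0; -0.011 -0.127 0 -0.2 0.024 0; -0.011 -0.127 0 -0.31 0.036 0; -0.011 -0.127 0 -0.31 0.036 0; -0.011 -0.127 0 -0.31 0.036 0; -0.011 -0.127 -0.08 -0.31 0.036 0; -0.011 -0.127 -0.16 -0.31 0.036 0; -0.011 -0.127 -0.22 -0.31 0.036 0; -0.011 -0.127 -0.25 -0.31 0.036 0; -0.011 -0.127 -0.27 -0.31 0.036 0; -0.011 -0.127 -0.28 -0.31 0.036 0; -0.011 -0.127 -0.28 -0.31 0.036 0",
  "hand": 0.2
}}

```text
time: 8.12
position: [0.5646, -0.3082, -0.0002]
tcp_rot: [[0.993, 0.0, 0.117], [-0.117, 0.0, 0.993], [0.0, -1.0, 0.0]]
ft_force: [-0.9, 0.7, -0.2]
finger_gap: 0.0511
```

>>> {"name": "send_rows", "arguments": {
  "series": "0 0 -0.007 0 0 0; 0 0 -0.014 0 0 0; 0 0 -0.022 0 0 0; 0 0 -0.028 0 0 0; 0 0 -0.028 0 0 0"
}}

```text
time: 8.75
position: [0.5641, -0.3075, -0.0176]
tcp_rot: [[0.993, -0.001, 0.116], [-0.116, 0.0, 0.993], [-0.001, -1.0, 0.0]]
ft_force: [0.8, 0.7, 0.5]
finger_gap: 0.051
```

>>> {"name": "send_rows", "arguments": {
  "series": "0.0018 0.0132 0 0 0 0; 0.0035 0.0264 0 0 0 0; 0.005 0.0396 0 0 0 0; 0.007 0.0528 0 0 0 0; 0.009 0.066 0 0 0 0; 0.0105 0.079 0 0 0 0; 0.012 0.0924 0.001 0.026 -0.003 0; 0.014 0.1056 0.0015 0.052 -0.006 0; 0.016 0.119 0.002 0.078 -0.009 0; 0.0175 0.132 0.003 0.103 -0.012 0; 0.019 0.145 0.004 0.129 -0.015 0; 0.021 0.158 0.0045 0.155 -0.018 0; 0.023 0.172 0.005 0.181 -0.021 0; 0.0245 0.185 0.006 0.207 -0.024 0; 0.026 0.198 0.007 0.233 -0.027 0; 0.028 0.211 0.0075 0.258 -0.03 0; 0.03 0.224 0.008 0.284 -0.033 0; 0.0315 0.238 0.009 0.31 -0.036 0; 0.033 0.251 0.009 0.31 -0.036 0; 0.035 0.263 0.009 0.31 -0.036 0"
}}

```text
time: 11.25
position: [0.5854, -0.1493, -0.0117]
tcp_rot: [[0.993, 0.054, 0.103], [-0.116, 0.468, 0.876], [-0.001, -0.882, 0.471]]
ft_force: [-0.2, -1.3, -1.6]
finger_gap: 0.0511
```

Run:
```python
from h import *
import cv2
s=monitor.observe(); print(s['time'],s['position'],s['ft_force'])
a=viewer.camera("scene")[160:280,240:390,::-1]; b=viewer.camera("top")[225:345,290:450,::-1]
cv2.imwrite("pics/p9.png",np.hstack([cv2.resize(a,(395,316),interpolation=2),cv2.resize(b,(400,316),interpolation=2)]))
```

```text
11.25 [ 0.5854 -0.1493 -0.0117] [-0.1927 -1.332  -1.6081]
```

View pics/p9.png

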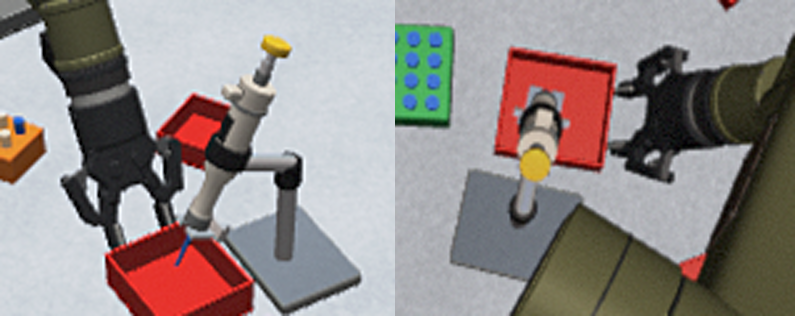

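The push worked. The tub now stands under the tip and both fingers are still behind its wall. Rim corners in the right half of the picture are (510,47), (616,66), (602,171) and (496,152).

Run:
```python
from h import *
T=viewer.camera_model("top")
uv=(np.array([(510,47),(616,66),(602,171),(496,152)])-[395,0])/[2.5,316/120]+[290,225]-.4
tb,e=rect(T,uv,.045,np.array([(.055,.06),(.055,-.06),(-.055,-.06),(-.055,.06)])); print(tb,e,(np.array([.5933,-.083])-tb[:2])*1e3)
```

```text
[ 0.5908 -0.098  -0.1217] 0.938250842927232 [ 2.5205 14.9609]
```

>>> {"name": "send_rows", "arguments": {
  "series": "0.0007 0.006 0 0 0 0; 0.0014 0.012 0 0 0 0; 0.002 0.018 0 0 0 0; 0.003 0.025 0 0 0 0; 0.003 0.025 0 0 0 0; 0 0.005 0 0 0 0; -0.005 -0.04 0 0 0 0; -0.01 -0.08 0.05 0 0 0; -0.015 -0.1 0.15 0 0 0; -0.03 -0.12 0.25 0 0 0; -0.06 -0.13 0.35 0 0 0; -0.1 -0.13 0.45 0 0 0; -0.14 -0.13 0.55 0 0 0; -0.16 -0.13 0.65 0 0 0; -0.16 -0.13 0.65 0 0 0; -0.16 -0.13 0.65 0 0 0"
}}

```text
time: 13.35
position: [0.4895, -0.2287, 0.378]
tcp_rot: [[0.993, 0.055, 0.103], [-0.117, 0.467, 0.876], [-0.0, -0.882, 0.471]]
ft_force: [0.3, 0.3, -0.5]
finger_gap: 0.0513
```

```bash
cat > m2.py <<'E'
from h import *
from scipy.spatial.transform import Rotation as Ro
s=monitor.observe();R=s['tcp_rot'];p=s['position'];print(s['time'],p,s['ft_force'])
th=-.1793;t=np.radians(25)
x=np.r_[rz(th)@[np.cos(t),0],np.sin(t)];a=np.r_[rz(th)@[np.sin(t),0],-np.cos(t)]
G=np.c_[x,a,np.cross(x,a)]
head=np.array([.4978,-.0657,.3005])
print("axis",a,"x",x,"turn",Ro.from_matrix(G@R.T).as_rotvec()/(np.pi/2))
for so in(.06,.03): print(so,(head+a*(.033-so)-p)/.6)
E
python3 m2.py
```

```text
13.35 [ 0.4895 -0.2287  0.378 ] [ 0.3499  0.3057 -0.4571]
axis [ 0.4158 -0.0754 -0.9063] x [ 0.8918 -0.1616  0.4226] turn [-0.3439 -0.224  -0.1062]
0.06 [-0.0048  0.2751 -0.0885]
0.03 [ 0.016   0.2713 -0.1338]
```

>>> {"name": "send_rows", "arguments": {
  "series": "0 0 0.02 -0.115 -0.075 -0.035; 0 0 0.02 -0.23 -0.15 -0.07; 0 0 0.02 -0.344 -0.224 -0.106; 0 0 0.02 -0.344 -0.224 -0.106; 0 0.1 0 -0.344 -0.224 -0.106; 0 0.2 -0.04 -0.344 -0.224 -0.106; -0.005 0.275 -0.088 -0.344 -0.224 -0.106; -0.005 0.275 -0.088 -0.344 -0.224 -0.106; 0.016 0.271 -0.134 -0.344 -0.224 -0.106; 0.016 0.271 -0.134 -0.344 -0.224 -0.106; 0.016 0.271 -0.134 -0.344 -0.224 -0.106",
  "hand": -1
}}

```text
time: 14.72
position: [0.499, -0.0663, 0.298]
tcp_rot: [[0.892, 0.414, 0.179], [-0.162, -0.076, 0.984], [0.421, -0.907, -0.0]]
ft_force: [0.7, 0.2, 0.6]
finger_gap: -0.0001
```

Run:
```python
from h import *
import cv2
s=monitor.observe(); print(s['time'],s['position'],s['tcp_rot'],s['ft_force'],s['finger_gap'])
a=viewer.camera("scene")[140:240,290:390,::-1]; b=viewer.camera("wrist")[:,:,::-1];m=viewer.camera_model("wrist")
np.save("wv.npy",np.array(m['view']))
cv2.imwrite("pics/p10.png",np.hstack([cv2.resize(a,(350,350),interpolation=2),b[130:480,120:570]]))
```

```text
14.725 [ 0.499  -0.0663  0.298 ] [[ 0.8923  0.4144  0.1791]
 [-0.1623 -0.0756  0.9838]
 [ 0.4212 -0.907  -0.0002]] [0.6862 0.2032 0.5953] -0.0001278347139030765
```

View pics/p10.png

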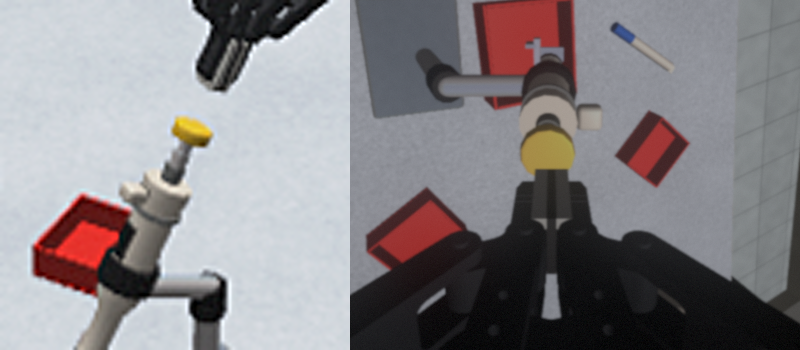

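In the scene half, the shut finger ends are at about (212,84), roughly 30 mm up the axis from the head at (193,122). In the wrist half, the head's centre is at (547,149) and the finger seam at x≈552. I'll check the centring with numbers.

Run:
```python
from h import *
S=viewer.camera_model("scene");W=dict(viewer.camera_model("wrist"));W['view']=np.load("wv.npy")
s=monitor.observe();R=s['tcp_rot'];p=s['position']
uw=np.array([547.5-230,149+130]);us=np.array([193,122])/3.5+[290,140]-.4
r=least_squares(lambda P:np.r_[proj(W,P)[0]-uw,proj(S,P)[0]-us],p);h=r.x
print("head",h,"in tool",R.T@(h-p),"res",r.fun)
for L in(.025,.033,.04): print(L,"tip face +z edge in wrist crop",proj(W,p+R@[0,-L,.011])[0]-[-230,130], "seen (552,168..218)"," scene crop",(proj(S,p+R@[0,-L,0])[0]-[290,140])*3.5)
```

```text
head [ 0.497  -0.0613  0.3017] in tool [-0.0019 -0.0038  0.0043] res [0.2405 0.3139 1.3744 1.3551]
0.025 tip face +z edge in wrist crop [551.6435 155.9694] seen (552,168..218)  scene crop [203.4141  94.5937]
0.033 tip face +z edge in wrist crop [551.6772 164.487 ] seen (552,168..218)  scene crop [208.1485  84.1196]
0.04 tip face +z edge in wrist crop [551.7094 172.6347] seen (552,168..218)  scene crop [212.3195  74.8917]
```

The real tips are about 30 mm above the head and centred on it to within a few mm. I'll make a small sideways correction and come down 20 mm, then feel for the head.

>>> {"name": "send_rows", "arguments": {
  "series": "0.003 0.003 -0.008 0 0 0; 0.006 0.002 -0.016 0 0 0; 0.0095 0.0015 -0.023 0 0 0; 0.013 0.001 -0.031 0 0 0; 0.013 0.001 -0.031 0 0 0"
}}

```text
time: 15.45
position: [0.5066, -0.0647, 0.2785]
tcp_rot: [[0.893, 0.414, 0.178], [-0.161, -0.075, 0.984], [0.421, -0.907, -0.0]]
ft_force: [-0.4, 0.3, 0.1]
finger_gap: 0.0001
```

>>> {"name": "send_rows", "arguments": {
  "series": "0.0014 -0.0003 -0.003 0 0 0; 0.0028 -0.0005 -0.006 0 0 0; 0.0028 -0.0005 -0.006 0 0 0"
}}

```text
time: 15.82
position: [0.5085, -0.0651, 0.2756]
tcp_rot: [[0.892, 0.415, 0.178], [-0.161, -0.075, 0.984], [0.422, -0.907, 0.0]]
ft_force: [0.2, -1.1, -0.7]
finger_gap: 0.0003
```

>>> {"name": "send_rows", "arguments": {
  "series": "0.0014 -0.0003 -0.003 0 0 0; 0.0028 -0.0005 -0.006 0 0 0; 0.0028 -0.0005 -0.006 0 0 0"
}}

```text
time: 16.2
position: [0.5101, -0.0654, 0.2718]
tcp_rot: [[0.892, 0.415, 0.178], [-0.161, -0.075, 0.984], [0.421, -0.907, 0.0]]
ft_force: [0.0, 0.2, -0.0]
finger_gap: 0.0004
```

>>> {"name": "send_rows", "arguments": {
  "series": "0.0014 -0.0003 -0.003 0 0 0; 0.0028 -0.0005 -0.006 0 0 0; 0.0028 -0.0005 -0.006 0 0 0"
}}

```text
time: 16.58
position: [0.512, -0.0658, 0.2686]
tcp_rot: [[0.892, 0.415, 0.178], [-0.161, -0.075, 0.984], [0.422, -0.907, -0.0]]
ft_force: [-0.5, 0.2, 1.8]
finger_gap: -0.0002
```

>>> {"name": "send_rows", "arguments": {
  "series": "0.0010 -0.0002 -0.0023 0 0 0; 0.0021 -0.0004 -0.0045 0 0 0; 0.0021 -0.0004 -0.0045 0 0 0"
}}

```text
time: 16.95
position: [0.5133, -0.066, 0.2659]
tcp_rot: [[0.892, 0.415, 0.178], [-0.161, -0.075, 0.984], [0.422, -0.907, 0.0]]
ft_force: [-1.7, -0.3, 2.3]
finger_gap: 0.0002
```

>>> {"name": "send_rows", "arguments": {
  "series": "0.0010 -0.0002 -0.0023 0 0 0; 0.0021 -0.0004 -0.0045 0 0 0; 0.0021 -0.0004 -0.0045 0 0 0"
}}

```text
time: 17.32
position: [0.5145, -0.0662, 0.2632]
tcp_rot: [[0.892, 0.415, 0.178], [-0.161, -0.075, 0.984], [0.422, -0.907, 0.0]]
ft_force: [-1.1, -0.4, 3.3]
finger_gap: 0.0
```

>>> {"name": "send_rows", "arguments": {
  "series": "0.0010 -0.0002 -0.0023 0 0 0; 0.0021 -0.0004 -0.0045 0 0 0; 0.0021 -0.0004 -0.0045 0 0 0"
}}

```text
time: 17.7
position: [0.5157, -0.0664, 0.2608]
tcp_rot: [[0.892, 0.416, 0.178], [-0.161, -0.075, 0.984], [0.422, -0.906, 0.0]]
ft_force: [-4.7, -0.0, 6.0]
finger_gap: 0.0001
```

The first stop is reached, at about 7.4 N along the axis. I'll go on in smaller steps.

>>> {"name": "send_rows", "arguments": {
  "series": "0.0007 -0.0001 -0.0015 0 0 0; 0.0014 -0.0003 -0.003 0 0 0; 0.0014 -0.0003 -0.003 0 0 0"
}}

```text
time: 18.08
position: [0.5165, -0.0666, 0.2592]
tcp_rot: [[0.892, 0.416, 0.178], [-0.161, -0.075, 0.984], [0.422, -0.906, 0.0]]
ft_force: [-4.8, 1.0, 7.5]
finger_gap: 0.0003
```

>>> {"name": "send_rows", "arguments": {
  "series": "0.0007 -0.0001 -0.0015 0 0 0; 0.0014 -0.0003 -0.003 0 0 0; 0.0014 -0.0003 -0.003 0 0 0"
}}

```text
time: 18.45
position: [0.5172, -0.0667, 0.2575]
tcp_rot: [[0.892, 0.416, 0.178], [-0.161, -0.075, 0.984], [0.422, -0.906, 0.0]]
ft_force: [-6.2, 0.6, 8.5]
finger_gap: -0.0
```

>>> {"name": "send_rows", "arguments": {
  "series": "0.0007 -0.0001 -0.0015 0 0 0; 0.0014 -0.0003 -0.003 0 0 0; 0.0014 -0.0003 -0.003 0 0 0"
}}

```text
time: 18.82
position: [0.518, -0.0668, 0.256]
tcp_rot: [[0.892, 0.416, 0.178], [-0.161, -0.075, 0.984], [0.423, -0.906, 0.0]]
ft_force: [-8.0, -0.3, 10.2]
finger_gap: -0.0006
```

>>> {"name": "send_rows", "arguments": {
  "series": "0.0007 -0.0001 -0.0015 0 0 0; 0.001 -0.0002 -0.0022 0 0 0; 0.001 -0.0002 -0.0022 0 0 0"
}}

```text
time: 19.2
position: [0.5183, -0.0668, 0.2559]
tcp_rot: [[0.892, 0.417, 0.177], [-0.161, -0.075, 0.984], [0.423, -0.906, 0.0]]
ft_force: [-13.8, 2.3, 18.5]
finger_gap: 0.0001
```

That's the hard second stop: the force jumped to about 22 N with almost no motion. Now I'll let the head spring back and withdraw up the axis.

>>> {"name": "send_rows", "arguments": {
  "series": "0 0 0 0 0 0; -0.005 0.001 0.011 0 0 0; -0.01 0.002 0.022 0 0 0; -0.016 0.003 0.035 0 0 0; -0.022 0.004 0.048 0 0 0; -0.04 0.007 0.09 0 0 0; -0.08 0.014 0.18 0 0 0; -0.12 -0.05 0.26 0 0 0; -0.12 -0.12 0.26 0 0 0; -0.15 -0.25 0.26 0 0 0; -0.18 -0.35 0.26 0 0 0; -0.18 -0.4 0.26 0 0 0; -0.18 -0.4 0.26 0 0 0"
}}

```text
time: 20.82
position: [0.4099, -0.3103, 0.4085]
tcp_rot: [[0.892, 0.413, 0.183], [-0.167, -0.076, 0.983], [0.42, -0.908, 0.001]]
ft_force: [0.0, 0.0, 0.2]
finger_gap: 0.0004
```

Run:
```python
from h import *
import cv2
s=monitor.observe(); print(s['time'],s['position'],s['ft_force'])
a=viewer.camera("scene");b=viewer.camera("top")
cv2.imwrite("pics/st.png",b[:,:,::-1]);cv2.imwrite("pics/ss.png",a[:,:,::-1])
a=a[160:280,250:370,::-1]; c=b[225:345,290:410,::-1]
cv2.imwrite("pics/p11.png",np.hstack([cv2.resize(a,(399,399),interpolation=2),cv2.resize(c,(399,399),interpolation=2)]))
```

```text
20.825 [ 0.4099 -0.3103  0.4085] [0.046  0.0084 0.214 ]
```

View pics/p11.png

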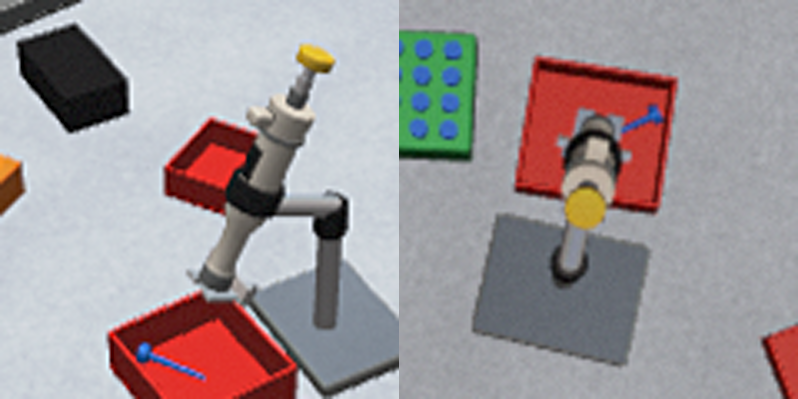

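The blue tip lies in the tub, with its collar at (655,115) in the top half, and the head is back up. One last numeric check covers the tub's position and whether the other objects stayed put.

Run:
```python
from h import *
import cv2
T=viewer.camera_model("top")
uv=(np.array([(538,57),(676,77),(656,212),(516,192)])-[399,0])/3.325+[290,225]-.4
tb,e=rect(T,uv,.045,np.array([(.055,.06),(.055,-.06),(-.055,-.06),(-.055,.06)])); print(tb,e,(np.array([.5933,-.083])-tb[:2])*1e3)
for a,b in(("top1","st"),("scene1","ss")):
    d=cv2.absdiff(cv2.imread(f"pics/{a}.png"),cv2.imread(f"pics/{b}.png")).max(2)>60
    n,l,st,c=cv2.connectedComponentsWithStats(d.astype(np.uint8))
    print(a,[(*c[i].astype(int),int(st[i,4])) for i in range(1,n) if st[i,4]>8])
```

```text
[ 0.5928 -0.0843 -0.114 ] 1.2225005236966808 [0.4729 1.2646]
top1 [(np.int64(349), np.int64(262), 1381), (np.int64(401), np.int64(274), 1933), (np.int64(497), np.int64(327), 15), (np.int64(511), np.int64(417), 8255), (np.int64(609), np.int64(453), 2640), (np.int64(560), np.int64(426), 11), (np.int64(541), np.int64(440), 21), (np.int64(533), np.int64(442), 11), (np.int64(574), np.int64(450), 41), (np.int64(334), np.int64(464), 1654), (np.int64(525), np.int64(445), 12), (np.int64(285), np.int64(448), 17), (np.int64(536), np.int64(451), 10), (np.int64(261), np.int64(464), 56), (np.int64(580), np.int64(466), 9), (np.int64(254), np.int64(476), 46)]
scene1 [(np.int64(316), np.int64(8), 255), (np.int64(344), np.int64(17), 380), (np.int64(497), np.int64(64), 3869), (np.int64(457), np.int64(9), 10), (np.int64(459), np.int64(12), 11), (np.int64(571), np.int64(18), 288), (np.int64(483), np.int64(22), 19), (np.int64(464), np.int64(26), 27), (np.int64(474), np.int64(31), 9), (np.int64(311), np.int64(47), 252), (np.int64(342), np.int64(51), 42), (np.int64(328), np.int64(80), 768), (np.int64(444), np.int64(72), 15), (np.int64(445), np.int64(86), 27), (np.int64(484), np.int64(79), 10), (np.int64(454), np.int64(93), 31), (np.int64(524), np.int64(100), 9), (np.int64(455), np.int64(104), 20), (np.int64(515), np.int64(123), 221), (np.int64(511), np.int64(107), 26), (np.int64(530), np.int64(109), 45), (np.int64(452), np.int64(147), 528), (np.int64(470), np.int64(121), 28), (np.int64(529), np.int64(120), 24), (np.int64(522), np.int64(120), 10), (np.int64(535), np.int64(124), 9), (np.int64(509), np.int64(151), 22), (np.int64(525), np.int64(150), 20), (np.int64(508), np.int64(173), 535), (np.int64(298), np.int64(257), 3273)]
```

```bash
python3 -c "
from bench import manip,monitor
print(manip.finish_job(), monitor.observe()['time'])"
```

```text
the job is handed in; nothing more can be done
the job is handed in; nothing more can be done
```

The job is done and handed in. The used blue tip is lying in the largest red tub, the tub stands under the pipette, and the plunger head is back up. The last move ended at about 21 s of the 53 s allowed.

- **Tub:** it ended about 1–2 mm from the drop point by the top camera, roughly the accuracy of the measurement.
- **Press:** the head met the first stop at about 7 N and gave about 5 mm more on the stiff spring. At the hard second stop the force rose to about 22 N with almost no motion, well under 4 kg. I then withdrew along the pipette's axis.
- **First push missed:** the fingertips passed over the tub without touching anything. The pictures put the real finger ends about 33 mm (shut) to 39 mm (half open) behind the reported tool point. This disagrees with the interface text. I allowed for it in the second push and in the press, and both worked.
- **Other objects:** comparing pictures from before and after, the changes were the tub, the tip and the arm. One 15-pixel patch beside the carton showed only in the top view. I took it for the arm or its shadow, because the scene view shows the carton unchanged.

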